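# Set the pasta machine's selector and hold its lid half open

## Robot

A 6-joint arm with a two-finger parallel gripper is mounted at the origin on the work surface. World frame = base frame: x ahead of the robot, y to its left, z up, the work surface at z = 0. Lengths are in m, angles in rad, forces in N, time in s.
With the tool pointing down it reaches from about 0.425 to 0.95 m from the base axis. Payload 14.7 kg.
Tool frame: the origin (TCP) lies where the fingers leave the gripper's body, on its centre line; the fingertips stand 73 mm ahead of it and the grasp point (between the pads) lies 54 mm ahead of it; z points along the fingers, y is the line along which they close (so a half turn about z gives the same grasp; the last joint's range is limited). The gripper opens to 85 mm and grips with 20 to 120 N. Pads are 22 mm wide; open, the fingers measure 114 mm over their backs; the gripper's body (76 mm by 85 mm) begins 54 mm behind the grasp point. The pads swing forward as they close: fully open they stand 13 mm farther back than shut.
Start: joints at [-1.195, 0.48, 1.596, -0, 1.065, -0.047], TCP at [0.267, -0.593, 0.304] pointing down, gripper open.
Joint ranges: [-2.75, 2.75], [-0.82, 2.05], [0.23, 2.67], [-1.56, 4.7], [0.09, 2.69], [-2.92, 2.92]. Speed limits (rad/s): [1.89, 1.89, 2.39, 3.01, 3.01, 3.01].

## Interface

Orientations are given as a unit quaternion [w, x, y, z].
In Python, from station import r gives the robot as it stands. Calls block until the motion is done:
- r.move_pose(position, orientation): joint-space move of the TCP to a pose.
- r.move_straight(position, rot=None, speed=0.15): straight line of the TCP; rot=None keeps the orientation; speed is the mean speed in m/s.
- r.set_joints(angles): joint-space move.
- r.open_gripper() and r.grasp(effort=None): open the fingers fully, or close them until they stop; effort is the grip in N (None keeps the last).
- r.hold(seconds).
- r.solve_ik(position, orientation): joint angles nearest the present ones, or None.
- r.capture(name): name is "scene" or "top" or "wrist"; returns a dict with "image" (400x640x3 uint8, blue, green, red), "range_z" (400x640 float32, m along the optical axis (not along the pixel's ray), 0 where there is no reading), "K" (3x3 intrinsics, pixels), "R" (3x3) and "t" (3): a world point X has camera coordinates R X + t; the wrist camera has in their place "mount" (4x4, takes a point from camera to tool coordinates, whose origin is the TCP and whose axes are the flange's). Camera axes: x right, y down, z forward; pixel columns grow to the right and rows downward; lengths in m; the calibration is good to about 2 mm. The wrist camera is an equidistant fisheye: a pixel r from the principal point sees the ray r / f radians off the axis. A picture is of the moment at which its call begins: read the wrist's pose just before it.
A pose or a line that the arm cannot do raises r.PlanningError and nothing moves.
- r.job_done(): hands the job in; it is judged then, once.
Readings, each from a call of its own:
- r.current_t(): time.
- r.current_joints(): joint angles.
- r.current_joint_vel(): joint speeds.
- r.current_joint_torque(): joint torques, N m.
- r.current_position(): TCP position.
- r.current_tcp_rot(): TCP orientation.
- r.current_contact_force(): force on the tool from outside, world axes, zero at the start.
- r.current_moment(): the same for the moment, N m.
- r.current_opening(): opening from 0.0 (shut) to 1.0 (fully open).
- r.current_gripper_force(): force on a finger pad.
Only numpy, scipy, OpenCV 4.12 (cv2) and the standard library are available. Lean on these libraries where they do the work, as an engineer would, in place of code of your own. Each camera call takes 0.05 s, during which the arm holds its last target. There are 200 camera calls.

## Task

On the pasta machine, turn the selector so that its pointer clicks in at the ring, the third of its four marks counted clockwise, while the lid is still shut. Then lift the lid, which has a bow handle, and hold it open with the fingers at 45 degrees (give or take 5), ready for the eggs to be poured in; it falls shut if let go, so finish while still holding it there. Leave the selector at the ring and the utensils around the machine where they are.

Things in the scene. Friction and masses are not known exactly. Their poses are not given: they have to be found in the camera images.
- machine: electric pasta machine, fixed: white housing 230 (x) by 360 (y) by 130 high. Origin under its centre on the counter; z up; its front (extruder ring, radius 45, sticking out 24) faces its -x, towards the robot. The hopper under the steel lid takes its +y side (y -50 to 180); the solid control block with the selector its -y side (y -180 to -50), flat top 130 above the counter.
- selector (a joint): the selector's turn (rad), growing CLOCKWISE from above. Spring detents at 0 (dot mark), 0.5 (dash), 1.0 (ring) and 1.5 (square), stops just past both ends; starts at the dot or dash. Let go between detents it springs to the nearer one in about 0.5 s (0.06 N m to pass slowly, 0.25 at 1 rad/s). At value q its pointer points 0.75 - q rad anticlockwise of the machine's +x.
- selector_grip (a point): point on the selector's vertical axis, 28 above the block's top. The selector is a black upright bar 44 long, 13 thick, 6 to 33 above the block, on a hub of radius 15, 7 high; a narrower nose (6 thick) makes one end the pointer (tip 29 from the axis; other end 25). The point's +x lies along the pointer and turns with it; z up.
- ring_mark (a point): centre of the ring mark (19 wide, flat, black) on the control block's top, 50 from the selector's axis. The four marks, clockwise from above: dot, dash, ring, square, 0.5 rad apart, on the side of the selector away from the robot.
- lid (a joint): the lid's opening angle (rad): 0 shut, 0.785 is 45 degrees, stop at 1.3. No catch, stay or spring: it falls shut from every angle when let go. Mass about 0.3 to 0.65 kg.
- lid_hinge (a point): on the lid's hinge line at mid width, at the hopper's far rim, 131 above the counter. Axes turn with the lid: y along the hinge line (the machine's y); -x runs along the lid's underside to the front edge, 240 away. The steel lid is 238 wide, 8 thick.
- lid_handle (a point): middle of the lid's black bow handle: a round bar 12 in diameter, 120 long between posts, parallel to the hinge line, 200 in front of the hinge, 53 above the lid's underside (39 clear under it). Axes as lid_hinge: y along the bar, z the lid's upward normal. Opening carries the bar up and away from the robot; an upright pinch across the bar can follow, the bar turning between the pads.
- tree: lime green pasta drying tree, 310 tall, foot radius 75, arms reaching 104 from the pole at 200 to 285 high; loose bystander, origin under its centre on the counter
- jug: glass measuring jug, radius 50, 130 tall, handle at its +y; loose bystander, origin under its centre on the counter
- ladle: stainless strainer ladle lying down, bowl radius 52 and 30 high about the origin, handle 270 long along its +x; loose bystander, origin under its centre on the counter
- fork: wooden pasta fork lying along its x from -140 to +130, 50 wide, prongs up to 34 high; loose bystander, origin under its centre on the counter
- jar: amber glass jar, radius 35, 120 tall; loose bystander, origin under its centre on the counter
- bowl: white ceramic bowl, rim radius 60, 50 high; loose bystander, origin under its centre on the counter
- stamp: small wooden ravioli stamp, radius 30, 66 high; loose bystander, origin under its centre on the counter

How it is judged:
By the outcome, as a careful person would: the job done as asked, in the order asked, and still so for the second after the job is handed in, while the arm keeps its last pose, push and grip.
It also fails if it takes over 48 s, if anything falls off the work surface, if the arm or the gripper's body presses on something with over 40 N, if the wrist force passes 120 N, or if a joint passes its speed limit or range.

## Working session

There is one attempt and no reset: what is moved stays moved. The work goes in short steps, each a Python script; the robot and the scene stay as the last script left them, time stands still between calls to the robot, and variables do not carry over. Pictures are saved under pics/ and viewed, at most 10 in all, crops included, and the job is handed in when it is done.

```bash
ls; mkdir -p pics; cat > cap.py <<'E'
from station import r
import numpy as np, cv2
for n in ("scene","top"):
    c=r.capture(n); np.savez(n+".npz",**c); cv2.imwrite(f"pics/{n}0.png",c["image"])
print(r.current_t(), r.current_tcp_rot())
E
python3 cap.py
```

```text
pics
0.1 [-5.29261704e-04  9.77733737e-01  2.09848640e-01 -9.27282097e-05]
```

View pics/top0.png

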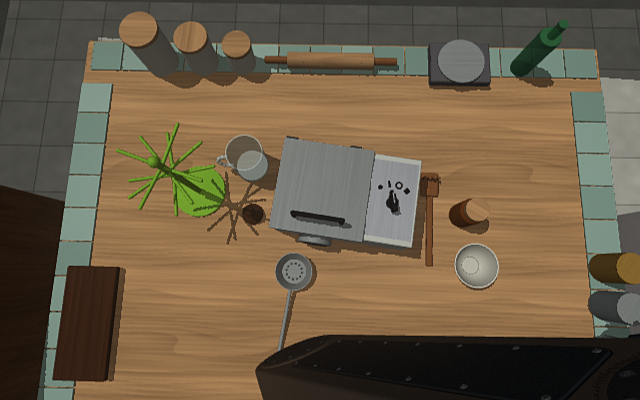

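View pics/scene0.png

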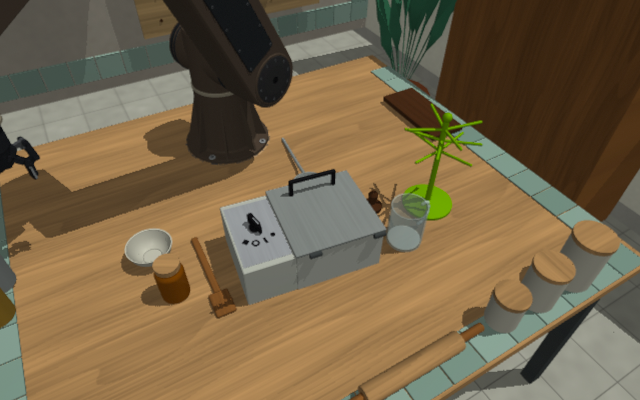

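The top view has the machine around (345,190), with the selector near (392,200) and the handle running from (292,213) to (344,222). Next I'll enlarge this area and measure it.

```bash
python3 - <<'E'
import numpy as np, cv2
c=np.load("top.npz"); im=c["image"]
cv2.imwrite("pics/topsel.png",cv2.resize(im[165:260,355:430],None,fx=8,fy=6.3*8/6.3*6/8*8/6,interpolation=cv2.INTER_CUBIC)[:600] if 0 else cv2.resize(im[168:228,360:430],None,fx=10,fy=10,interpolation=cv2.INTER_CUBIC))
cv2.imwrite("pics/toplid.png",cv2.resize(im[130:250,265:425],None,fx=5,fy=5,interpolation=cv2.INTER_CUBIC))
K,R,t=c["K"],c["R"],c["t"]; print(K,R,t, -R.T@t)
E
```

```text
[[367.35851426   0.         314.6356017 ]
 [  0.         367.35851426 203.05617511]
 [  0.           0.           1.        ]] [[ 0.0249485  -0.99962922 -0.01090813]
 [-0.98542495 -0.0227544  -0.16858207]
 [ 0.16827135  0.01495501 -0.98562726]] [0.05061452 0.55883491 0.97483995] [0.38538946 0.04873296 1.05559049]
```

View pics/topsel.png

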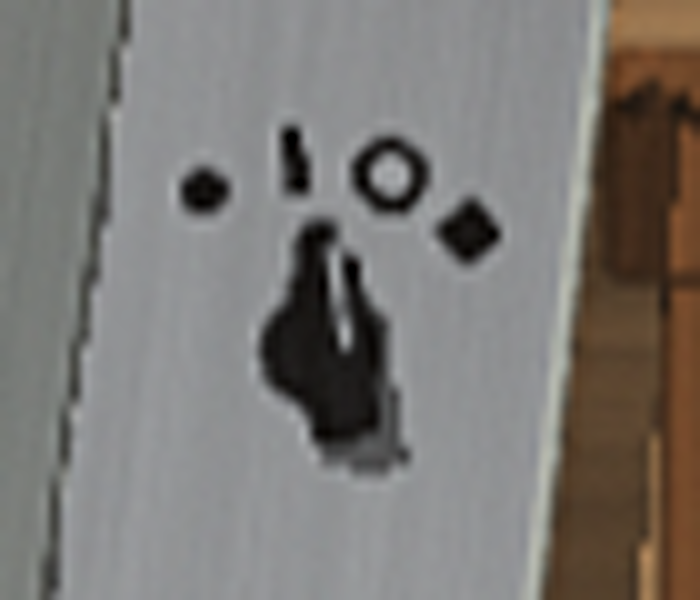

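View pics/toplid.png

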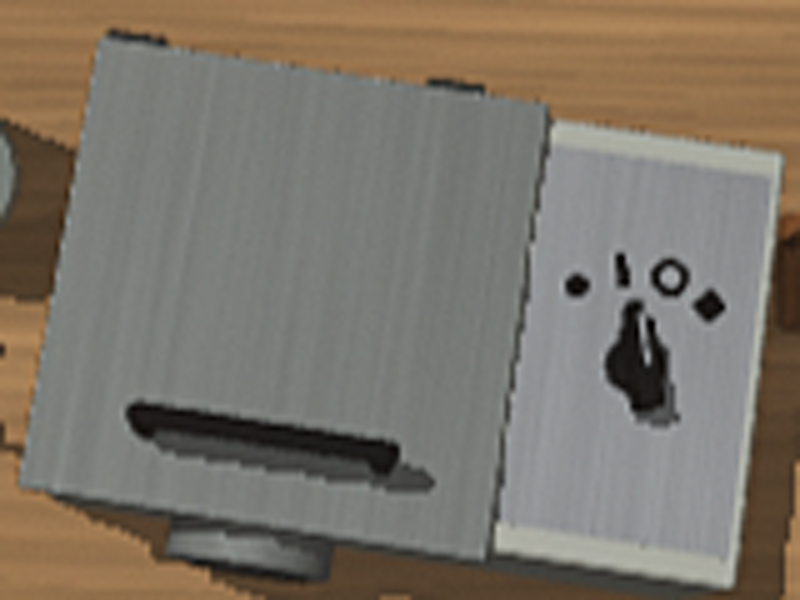

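Pointer is at the dash. I'll fit the selector axis and yaw from the marks, and the lid from its corners and the bar.

```bash
cat > geo.py <<'E'
import numpy as np
c=np.load("top.npz"); K,R,t=c["K"],c["R"],c["t"]
C=-R.T@t
def px(u,v,z):
    d=R.T@np.linalg.inv(K)@np.array([u,v,1.]); return C+d*(z-C[2])/d[2]
def rigid(P,Q): # planar rotation+translation P->Q
    p,q=P.mean(0),Q.mean(0); a=P-p;b=Q-q
    th=np.arctan2((a[:,0]*b[:,1]-a[:,1]*b[:,0]).sum(),(a*b).sum())
    M=np.array([[np.cos(th),-np.sin(th)],[np.sin(th),np.cos(th)]]); T=q-M@p
    return th,T,(P@M.T+T-Q)
E
python3 - <<'E'
from geo import *
s=lambda x,y:px((x+.5)/10-.5+360,(y+.5)/10-.5+168,.130)[:2]
l=lambda x,y,z:px((x+.5)/5-.5+265,(y+.5)/5-.5+130,z)[:2]
a=np.array([.75,.25,-.25,-.75])
P=.05*np.c_[np.cos(a),np.sin(a)]
Q=np.array([s(*p) for p in [(205,190),(295,160),(390,175),(468,231)]])
th,T,e=rigid(P,Q); print("sel axis",T,"yaw",th,"res mm",(e*1e3).round(1).tolist())
# lid, in lid frame at hinge mid: x -.24..0 ; y +-.119
P=np.array([[0,.119],[0,-.119],[-.24,-.119],[-.24,.119]])
Q=np.array([l(*p,.139) for p in [(100,38),(548,103),(488,560),(22,487)]])
th,T,e=rigid(P,Q); print("hinge",T,"yaw",th,(e*1e3).round(1).tolist())
h=T+np.array([-.2*np.cos(th),-.2*np.sin(th)]); print("handle pred",h)
A=l(140,413,.186);B=l(390,450,.186); print("bar",A,B,(A+B)/2,np.linalg.norm(A-B),np.arctan2(*(A-B)[::-1])-np.pi/2)
P=np.array([[.115,-.18],[-.115,-.18]]);Q=np.array([l(780,155,.13),l(733,588,.13)])
th,T,e=rigid(P,Q);print("machine",T,th,e*1e3)
# depth-based checks
d=c["range_z"]
for u,v in [(318,217),(320,170),(400,230),(375,230)]:
    D=d[v,u]; X=R.T@(D*np.linalg.inv(K)@[u,v,1]-t); print(u,v,X)
E
```

```text
sel axis [ 0.54927067 -0.13294296] yaw -0.1373644893463977 res mm [[-0.2, 0.1], [0.2, 0.1], [0.2, -0.0], [-0.3, -0.2]]
hinge [0.70022138 0.02836185] yaw -0.1284925696542925 [[0.8, 0.9], [0.7, -1.5], [-0.6, -1.0], [-0.9, 1.6]]
handle pred [0.50187014 0.0539897 ]
bar [0.51044042 0.11409522] [ 0.49543208 -0.0056482 ] [0.50293625 0.05422351] 0.12068030966706147 -0.12468731639867192
machine [ 0.57221782 -0.01693543] -0.1269601495883917 [[ 1.80190488 -0.23000726]
 [-1.80190488  0.23000726]]
318 217 [0.49964876 0.05303535 0.19088398]
320 170 [0.62878434 0.05100823 0.13745507]
400 230 [ 0.47948215 -0.15370166  0.13075009]
375 230 [ 0.47799582 -0.09094486  0.13060658]
```

```bash
cat > h.py <<'E'
from station import r
import numpy as np
from scipy.spatial.transform import Rotation as Ro
SEL=np.array([.5493,-.1330]); HINGE=np.array([.7002,.0284]); YAW=-.131
def q(phi):  # tool down, tool x along world angle phi
    x=np.array([np.cos(phi),np.sin(phi),0]); z=np.array([0,0,-1.])
    v=Ro.from_matrix(np.c_[x,np.cross(z,x),z]).as_quat(); return v[[3,0,1,2]]
def handle(th,g=.054): # TCP for bar at lid angle th
    a,h=.2,.053
    x=-a*np.cos(th)+h*np.sin(th); z=.131+a*np.sin(th)+h*np.cos(th)
    return np.array([*(HINGE+x*np.array([np.cos(YAW),np.sin(YAW)])),z+g])
E
python3 - <<'E'
from h import *
for p in [0,np.pi]:
    for d in [.25,-.25]:
        print("sel",p,d,r.solve_ik([*SEL,.212],q(YAW+d+p)))
    for th in [0,.4,.785]:
        print("hd",p,th,r.solve_ik(handle(th),q(YAW+np.pi/2+p)))
E
```

```text
sel 0 0.25 [-2.91192249e-01  4.74410710e-01  1.88147187e+00 -4.44089210e-16
  7.85710068e-01  1.16060408e+00]
sel 0 -0.25 [-2.91192249e-01  4.74410710e-01  1.88147187e+00 -4.44089210e-16
  7.85710068e-01  1.66060408e+00]
hd 0 0 [ 4.81581933e-02  3.64953971e-01  1.99308053e+00 -4.44089210e-16
  7.83558151e-01  1.79158193e-01]
hd 0 0.4 [ 3.61292799e-02  3.18921641e-01  1.83920890e+00 -4.44089210e-16
  9.83462116e-01  1.67129280e-01]
hd 0 0.785 [ 1.95617829e-02  3.53516158e-01  1.64624305e+00 -4.44089210e-16
  1.14183344e+00  1.50561783e-01]
sel 3.141592653589793 0.25 [-2.91192249e-01  4.74410710e-01  1.88147187e+00 -4.44089210e-16
  7.85710068e-01 -1.98098858e+00]
sel 3.141592653589793 -0.25 [-2.91192249e-01  4.74410710e-01  1.88147187e+00 -4.44089210e-16
  7.85710068e-01 -1.48098858e+00]
hd 3.141592653589793 0 None
hd 3.141592653589793 0.4 None
hd 3.141592653589793 0.785 None
```

```bash
python3 - <<'E'
from h import *
import cv2
r.move_pose([*SEL,.30],q(YAW+.25)); print(r.current_t())
c=r.capture("wrist"); cv2.imwrite("pics/w1.png",c["image"])
r.move_straight([*SEL,.213],speed=.08)
print(r.current_t(),r.current_contact_force())
r.grasp(30)
print(r.current_t(),r.current_opening(),r.current_contact_force(),r.current_moment(),r.current_gripper_force(),r.current_position())
E
```

```text
2.05
3.3417 [-0.32087692 -0.40234843  0.37616563]
4.0 0.1466913883521797 [-1.16022649 16.77541333  8.75852355] [ 2.75861439  0.07308424 -0.04192456] 29.855068624019623 [ 0.54912172 -0.13151149  0.21327056]
```

View pics/w1.png

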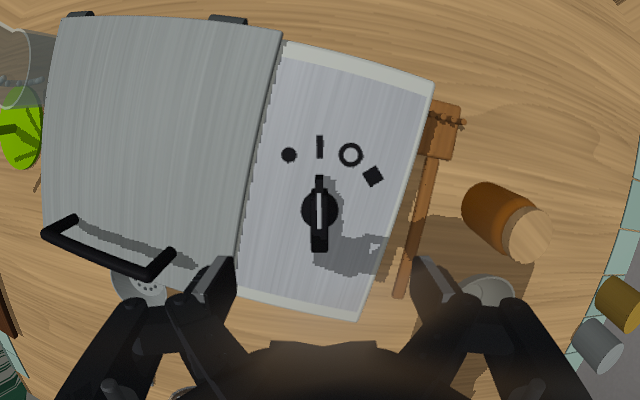

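The wrist view shows the pointer at the dash, with the bar vertical at column 320 between the fingers. The 17 N side force means the target is about 2 mm off in y. I'll ease that out, then turn.

```bash
sed -i 's/^SEL=.*;  *HINGE/SEL=np.array([.5492,-.1310]); HINGE/' h.py; python3 - <<'E'
from h import *
import cv2
r.move_straight([*SEL,.213],speed=.05); print(r.current_contact_force(),r.current_position())
for d in np.arange(.15,-.281,-.1).tolist()+[-.26]:
    r.set_joints(r.solve_ik([*SEL,.213],q(YAW+d))); print(round(d,2),r.current_t(),r.current_contact_force().round(1),r.current_moment().round(2))
r.hold(.3)
r.open_gripper(); r.move_straight([*SEL,.32],speed=.12); r.hold(.2)
c=r.capture("wrist"); cv2.imwrite("pics/w2.png",c["image"][80:300,220:460].repeat(2,0).repeat(2,1))
print(r.current_t())
E
```

```text
[-1.77780651 -0.41327022  6.34298029] [ 0.54916895 -0.13094711  0.21331695]
0.15 4.5 [-1.6 -0.7  6.7] [-0.05  0.39  0.04]
0.05 4.75 [-2.2 -0.3  7.2] [-0.1   0.42 -0.01]
-0.05 5.0 [-1.8 -1.1  7.1] [-0.22  0.47  0.01]
-0.15 5.25 [-2.6 -1.3  6.2] [-0.32  0.45 -0.04]
-0.25 5.5 [-2.6 -2.1  6.1] [-0.39  0.59 -0.03]
-0.26 5.75 [-2.8 -1.9  6.2] [-0.44  0.5  -0.02]
8.0417
```

View pics/w2.png

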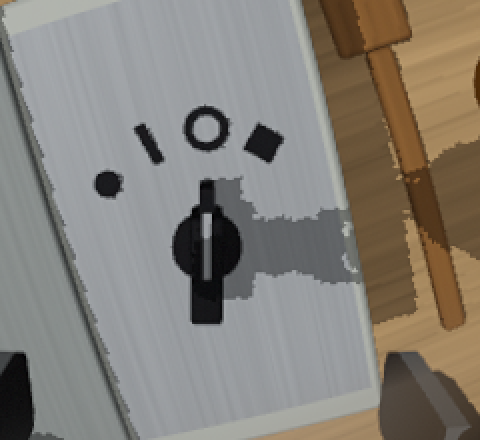

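The pointer at (207,185) aims straight at the ring at (207,128). Next is the handle.

```bash
sed -i 's/HINGE=np.array(\[.7002,.0284\])/HINGE=np.array([.7006,.0300])/' h.py; python3 - <<'E'
from h import *
Q=q(YAW+np.pi/2); p=handle(0)
r.move_pose(p+[0,0,.085],Q)
r.move_straight(p+[0,0,.001],speed=.08); print(r.current_t(),r.current_contact_force().round(1))
r.grasp(30)
print(r.current_t(),r.current_opening(),r.current_contact_force().round(1),r.current_moment().round(2),r.current_position()-p)
E
```

```text
10.6333 [ 0.2  0.9 -0.6]
11.3 0.1249199549692132 [-3.8  1.1  4.4] [ 0.07  0.46 -0.03] [-1.83785349e-04  3.14780184e-05  1.10831863e-03]
```

```bash
python3 - <<'E'
from h import *
import cv2
for th in np.linspace(0,.785,9)[1:]:
    r.move_straight(handle(th)+[0,0,.001],speed=.05)
    print(round(th,2),round(r.current_t(),2),r.current_opening(),r.current_contact_force().round(1))
r.grasp(45); r.hold(.5)
print(r.current_opening(),r.current_contact_force().round(1),r.current_position()-handle(.785))
for n in ("scene","top"):
    c=r.capture(n); np.savez(n+"1.npz",**c); cv2.imwrite(f"pics/{n}1.png",c["image"])
print(r.current_t())
E
```

```text
0.1 11.86 0.12789130854310446 [-4.7  1.5 -0.9]
0.2 12.42 0.13013770573497435 [-7.1  2.1  1.6]
0.29 12.97 0.12408936706954275 [-10.6   1.1   3.5]
0.39 13.53 0.12478649107489281 [-14.7   2.6   7. ]
0.49 14.09 0.12461673312758763 [-18.6   1.8  13.9]
0.59 14.65 0.13150050122305942 [-23.    1.8  21. ]
0.69 15.21 0.12405111682587858 [-19.2   1.   21.6]
0.78 15.77 0.12452154914139675 [-12.2  -0.3  18.1]
0.11807331779353535 [-12.8  -0.7  18.7] [-0.00026706 -0.00021118  0.00304388]
16.5833
```

View pics/scene1.png

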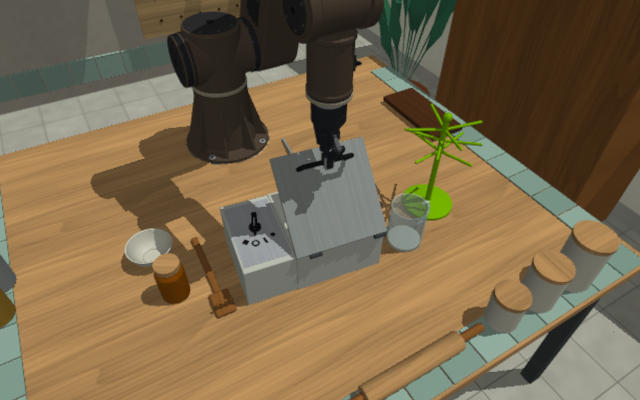

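View pics/top1.png

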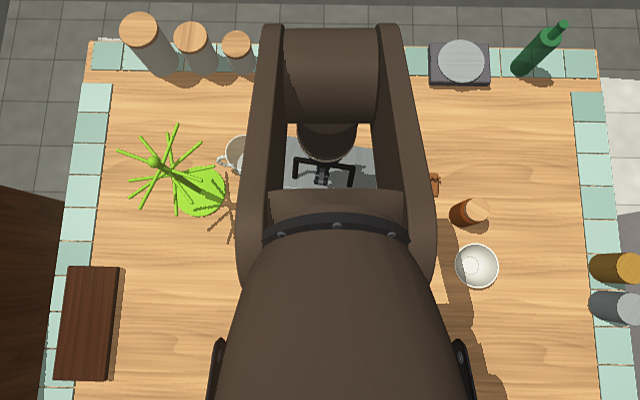

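Lid is up and held, and the bystanders are unmoved. I'll measure the lid angle from the scene depth and check the selector in the same image.

```bash
python3 - <<'E'
import numpy as np
c=np.load("scene1.npz"); K,R,t,d=c["K"],c["R"],c["t"],c["range_z"]
v,u=np.mgrid[185:235,300:365]; D=d[185:235,300:365]; m=D>0
X=(R.T@(np.linalg.inv(K)@np.stack([u[m]*D[m],v[m]*D[m],D[m]])-t[:,None])).T
X0=X.mean(0)
for _ in range(3):
    X0=X.mean(0); n=np.linalg.svd(X-X0,full_matrices=False)[2][2]; n*=np.sign(n[2]); e=(X-X0)@n; X=X[abs(e)<2.5*e.std()+1e-4]
print("lid angle",np.degrees(np.arccos(n[2])),n,e.std(),len(X))
def pt(c,u,v,z):
    K,R,t=c["K"],c["R"],c["t"];C=-R.T@t;g=R.T@np.linalg.inv(K)@[u,v,1];return C+g*(z-C[2])/g[2]
# before/after change outside of arm
import cv2
a=np.load("scene.npz")["image"];b=c["image"]
cv2.imwrite("pics/selfin.png",cv2.resize(b[195:260,215:295],None,fx=8,fy=8,interpolation=cv2.INTER_CUBIC))
E
```

```text
lid angle 44.966854726433475 [ 0.70046501 -0.09364974  0.70751572] 0.0018366061259447064 3194
```

View pics/selfin.png

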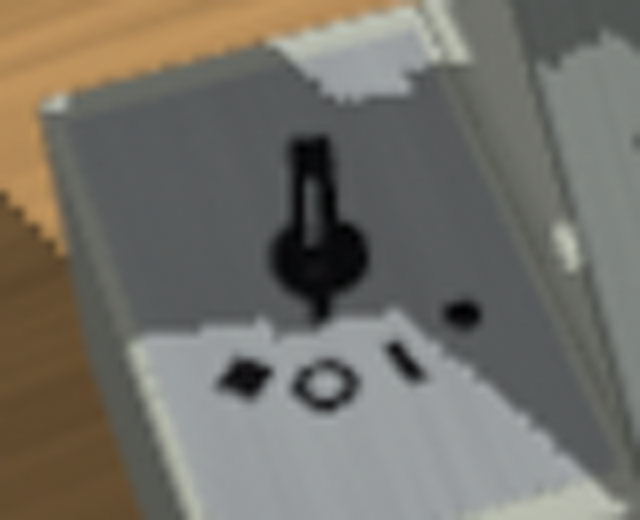

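The depth fit puts the lid at 45.0°. The selector's nose at (320,315) points at the ring at (325,385), so I'm handing in.

```bash
python3 -c "
from station import r
print(r.current_t(), r.current_opening(), r.current_contact_force()); print(r.job_done())"
```

```text
16.5833 0.12222757415275294 [-12.67325436  -0.32598375  17.8640414 ]
the job is handed in; nothing more can be done
None
```

Job handed in at 16.6 s: the selector was clicked in at the ring with the lid still shut, the lid is now held open at a measured 45.0°, and the utensils in view look unmoved (the arm hid the ladle in the last pictures).

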